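Vent a pressure vessel and loosen its knurled ring two turns

ROBOT

A 6-joint arm with a two-finger parallel gripper is mounted at the origin on the work surface. World frame = base frame: x ahead of the robot, y to its left, z up, the work surface at z = 0. Lengths are in m, angles in rad, forces in N, time in s.
With the tool pointing down it reaches from about 0.2 to 0.875 m from the base axis. Payload 3.4 kg.
Tool frame: the origin (TCP) lies at the very end of the fingers, on their centre line; the grasp point (between the pads) lies 19 mm behind it; z points along the fingers, y is the line along which they close (so a half turn about z gives the same grasp; the last joint's range is limited). The gripper opens to 94 mm and grips with 3 to 60 N. Pads are 16 mm wide; open, the fingers measure 119 mm over their backs; the gripper's body (75 mm by 177 mm) begins 78 mm behind the grasp point.
Start: joints at [1.1, 0.276, 1.505, -0, 1.361, -0.121], TCP at [0.197, 0.54, 0.178] pointing down, gripper open.
Joint ranges: [-2.89, 2.89], [-0.75, 2.08], [0.22, 2.7], [-1.18, 4.32], [0.11, 2.71], [-2.7, 2.7]. Speed limits (rad/s): [2.57, 2.57, 3.14, 3.14, 3.14, 3.14].

INTERFACE

Orientations are given as a unit quaternion [w, x, y, z].
In Python, from rig import get_state, snapshot, finish_job gives the robot as it stands. The module is installed in compiled form; this text tells all that it offers.
- The arm moves only by the tool send_rows, never from a script. Its argument "moves" is a list of rows, each a list of 7 numbers: the shift along the tool's x, y, z each as a share of 300 mm, from -1 to 1, then the turn, a rotation vector about the tool's x, y, z each as a share of 180 degrees, from -1 to 1, then the gripper command: -1 is fully open, 1 is shut, values between are in proportion. In form: [[x, y, z, rx, ry, rz, hand], ...]. A call has 1 to 12 rows; each row shifts and turns the commanded pose from where the row before left it, along the tool's axes as they then stand; what a row does not reach is not made up. A row lasts 1/12 s, in which the tool goes at most 41.7 mm and 7.16 degrees, less where a joint would pass 70% of its speed; a pose out of reach is approached as far as the arm can. A call with a number of a shift or a turn outside -1 to 1 is refused whole. A call with a gripper value outside its range is refused whole. The fingers move at their own pace and stop on an object; the grip force is fixed at half the most. Time passes only in rows, so rows that do not move let the fingers close. It gives the time, the measured TCP pose, the force, the opening and the grip force at its end, in the units of the state.
- get_state(): the state, without advancing time (a new reading comes with each control period).
- snapshot(name): name is "scene" or "top" or "wrist"; returns a dict with "color" (384x512x3 uint8, blue, green, red), "intrinsics" (3x3 intrinsics, pixels), "extrinsics" (4x4, takes a point from camera to world coordinates); the wrist camera has in their place "tool_from_camera" (4x4, takes a point from camera to tool coordinates, whose origin is the TCP and whose axes are the flange's). Camera axes: x right, y up, looking along -z (the intrinsics and any distortion apply to the point x, -y, -z); pixel columns grow to the right and rows downward; lengths in m; the calibration is good to about 2 mm. A picture is of the moment at which its call begins: read the wrist's pose just before it. There is no depth.
- finish_job(): hands the job in; it is judged then, once.
The state is a dict: "time": time; "qpos": joint angles; "qvel": joint speeds; "tau": joint torques, N m; "position": TCP position; "eef_rot": TCP orientation; "wrist_force": force on the tool from outside, world axes, zero at the start; "wrist_torque": the same for the moment, N m; "gripper_width": finger opening in m; "grip_force": force on a finger pad.
Only numpy, scipy, OpenCV 4.12 (cv2) and the standard library are available. Lean on these libraries where they do the work, as an engineer would, in place of code of your own. Each camera call takes 0.05 s, during which the arm holds its last target. There are 200 camera calls.

TASK

Press the vent button on the larger steel vessel fully down with a fingertip and let it spring back. Then roll a fingertip along the knurled rim of that vessel's locking ring, anticlockwise seen from above, to loosen it by two full turns, stopping when the ring's dark mark has come round to the lid's line for the second time, give or take an eighth of a turn. Only touch: the vessel stays standing where it is, never lifted or shoved along, the smaller vessel's ring stays tight and everything else on the bench stays in its place.

Things in the scene. Friction and masses are not known exactly. Their poses are not given: they have to be found in the camera images.
- vessel: the larger steel pressure vessel, the only one with a vent button; stands loose, about 6 kg. Foot 124 mm across, 12 mm thick; barrel 90 mm across; knurled locking ring on top around an aluminium lid 72 mm across, whose face is 121 mm above the bench and bears a dark index bar (the line) 16 by 8 mm pointing out along the vessel's own +x. Origin: centre of its underside, z up
- rim (a point): point on the large vessel's upright axis at mid-height of its knurled ring, 104 mm above the bench. The ring reaches from 91 to 117 mm above the bench and stands free all round; it is 105 mm across over the knurls (40 upright round ridges, 2.5 mm proud of a 100 mm core, 8 mm apart)
- ring (a joint): turn of the large vessel's ring (rad), growing anticlockwise from above (loosening). 0 = tight: the ring's mark, a dark bar 12 by 8 mm on its top, meets the lid's line. Starts at 0 to 0.4; 12.57 = two turns; no stop before 25; stays where left. Takes about 2.5 N along the rim: a fingertip bearing lightly inward on the rim and travelling round it carries it along
- vent_top (a point): centre of the top of the spring vent button, 20 mm across, upright in the middle of the large vessel's lid; it goes straight down
- vent (a joint): travel of the vent button (m): 0 = up, 0.006 = fully down, which takes about 5 N; it springs back by itself
- small_vessel: the small steel vessel with a plain lid and no button, standing loose (about 3 kg): foot 96 mm across, 89 mm tall, its own knurled ring 73 mm across between 63 and 85 mm above the bench. To be left alone. Origin at the centre of its underside
- small_ring (a joint): turn of the small vessel's ring (rad): 0 = tight, as it must stay
- sample_cup: small dark steel sample cup, open, 42 mm across, 42 mm tall; bystander, origin at the centre of its underside
- beaker: glass beaker, 64 mm across, 75 mm tall; bystander, origin at the centre of its underside
- spatula: steel scoop-spatula lying flat, 160 mm long; bystander, origin on its underside near mid-length
- reagent: amber glass bottle with black cap, 70 mm across, 150 mm tall; bystander, origin at the centre of its underside
- wash_bottle: white plastic wash bottle with a bent spout, 66 mm across, 163 mm tall; bystander, origin at the centre of its underside
- flask: conical glass flask, 84 mm across at the foot, 120 mm tall; bystander, origin at the centre of its underside
- jar: white jar with black cap, 60 mm across, 75 mm tall; bystander, origin at the centre of its underside

How it is judged:
By the outcome, as a careful person would: the job done as asked, in the order asked, and still so for the second after the job is handed in, with the robot touching nothing.
It also fails if it takes over 61 s, if anything falls off the work surface, if the arm or the gripper's body presses on something with over 40 N, if the wrist force passes 120 N, or if a joint passes its speed limit or range.

## Working session

There is one attempt and no reset: what is moved stays moved. The work goes in short steps, Python scripts to look and compute and a tool call to move; the robot and the scene stay as the last step left them, time stands still between calls to the robot, and variables do not carry over. Pictures are saved under pics/ and viewed, at most 10 in all, crops included, and the job is handed in when it is done.

Besides the shell and the picture viewer there is one more tool, called as name([rows], argument=value, ...), one row to a line, values as JSON. send_rows: Moves the arm, as the interface text tells. Its arguments: {"type":"object","properties":{"moves":{"type":"array"}},"required":["moves"]}

```bash
mkdir -p pics; python3 - <<'E'
from rig import *
import cv2,numpy as np,pickle
s=get_state();print({k:np.round(v,3) for k,v in s.items()})
d={}
for n in("scene","top"):
    d[n]=snapshot(n);print(n,np.round(d[n]["intrinsics"],1).tolist(),np.round(d[n]["extrinsics"],3).tolist(), d[n].keys())
    cv2.imwrite(f"pics/{n}.png",cv2.resize(d[n]["color"],(800,600),interpolation=cv2.INTER_CUBIC))
pickle.dump(d,open("d.pkl","wb"))
E
```

```text
{'time': np.float64(0.0), 'qpos': array([ 1.1  ,  0.277,  1.506, -0.   ,  1.361, -0.121]), 'qvel': array([ 0.001, -0.   , -0.002,  0.001,  0.001,  0.001]), 'tau': array([-1.0000e-03, -4.0459e+01, -2.3722e+01,  7.0000e-02,  3.5000e-02,
       -0.0000e+00]), 'position': array([0.197, 0.54 , 0.177]), 'eef_rot': array([-0.   ,  0.174,  0.985, -0.001]), 'wrist_force': array([ 0.026, -0.754, -0.209]), 'wrist_torque': array([0.011, 0.049, 0.029]), 'grip_force': np.float64(0.0), 'gripper_width': np.float64(0.094)}
scene [[440.3, 0.0, 250.2], [0.0, 440.3, 193.6], [0.0, 0.0, 1.0]] [[-0.347, -0.747, 0.568, 1.266], [0.938, -0.281, 0.204, 0.272], [0.007, 0.603, 0.798, 1.168], [0.0, 0.0, 0.0, 1.0]] dict_keys(['color', 'intrinsics', 'extrinsics'])
top [[406.8, 0.0, 254.0], [0.0, 406.8, 192.9], [0.0, 0.0, 1.0]] [[-0.023, 0.995, -0.099, 0.432], [-0.999, -0.025, -0.02, -0.014], [-0.022, 0.098, 0.995, 1.228], [0.0, 0.0, 0.0, 1.0]] dict_keys(['color', 'intrinsics', 'extrinsics'])
```

View pics/scene.png

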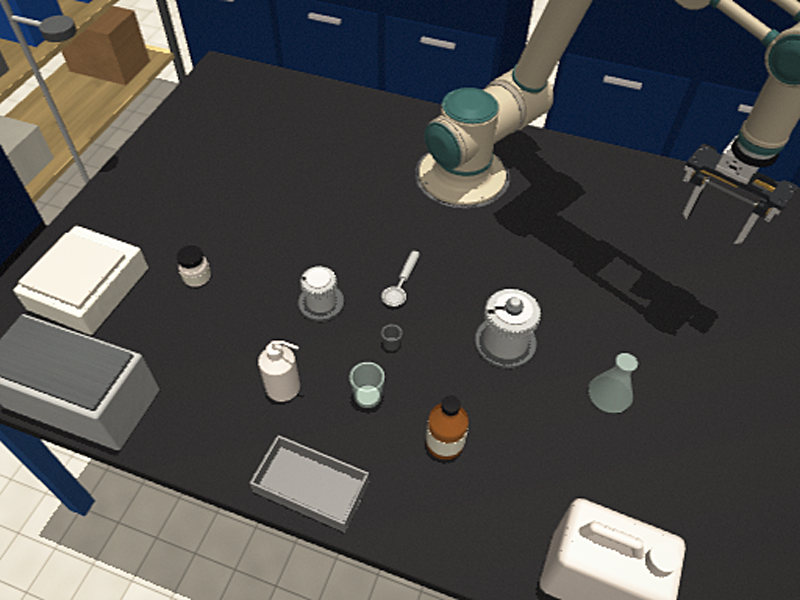

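View pics/top.png

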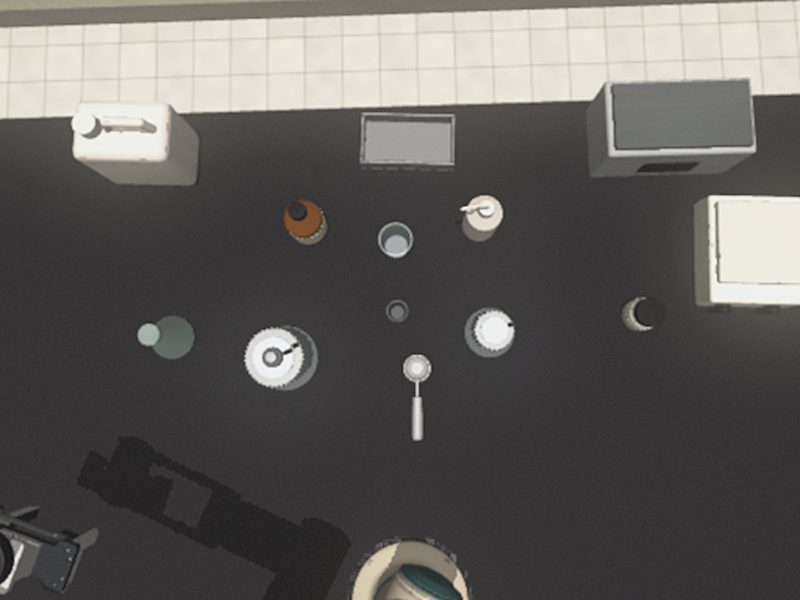

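The vessel with the button is on the left in the top view, at about (275,357). The small vessel is at (490,330), and the cup and flask are well clear. Next I'll enlarge it to read the centres and marks.

```bash
cat > h.py <<'E'
import numpy as np
def ray(cam,u,v,z):
    K=cam["intrinsics"];T=cam["extrinsics"]
    d=T[:3,:3]@np.array([(u-K[0,2])/K[0,0],-(v-K[1,2])/K[1,1],-1]);o=T[:3,3]
    return o+d*(z-o[2])/d[2]
def proj(cam,p):
    K=cam["intrinsics"];T=cam["extrinsics"];q=T[:3,:3].T@(np.array(p)-T[:3,3])
    return K[0,2]-K[0,0]*q[0]/q[2],K[1,2]+K[1,1]*q[1]/q[2]
E
python3 - <<'E'
import pickle,cv2,numpy as np
from h import *
d=pickle.load(open("d.pkl","rb"))
a=d["top"]["color"][200:260,145:215];b=d["scene"]["color"][175:240,295:355]
cv2.imwrite("pics/c.png",np.hstack([cv2.resize(a,None,fx=5.7,fy=5.7,interpolation=cv2.INTER_CUBIC)[:340],cv2.resize(b,(314,340),interpolation=cv2.INTER_CUBIC)]))
E
```

```text
(no output)
```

View pics/c.png

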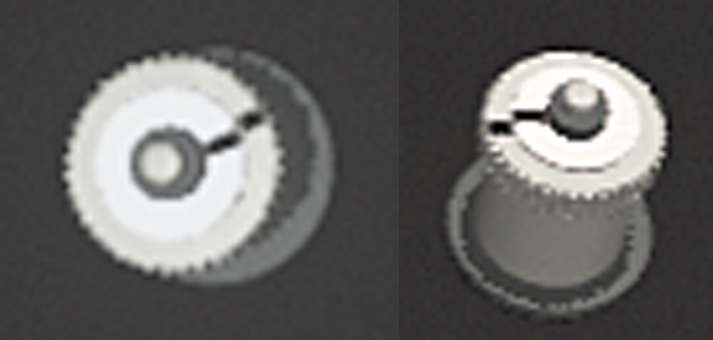

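```bash
python3 - <<'E'
import pickle,cv2,numpy as np
from h import *
d=pickle.load(open("d.pkl","rb"));t=d["top"];s=d["scene"]
o=-.4
print("ring ctr",ray(t,145+173.5/5.7+o,200+163.5/5.7+o,.117))
for z in(.125,.13,.135,.14,.145,.15,.155):print(z,ray(t,145+158/5.7+o,200+162/5.7+o,z)[:2].round(4),ray(s,295+180/5.23+o,175+95/5.23+o,z)[:2].round(4))
m=ray(t,145+250/5.7+o,200+119/5.7+o,.117);l=ray(t,145+222/5.7+o,200+143/5.7+o,.121);print(m,l)
# ring+foot silhouettes in scene from the ring centre guess
c=ray(t,145+173.5/5.7+o,200+163.5/5.7+o,.117)
a=np.linspace(0,6.28,100)
for z,r in((.117,.0525),(.121,.036),(.012,.062)):
    for n,cam,f,x0,y0,dx in(("top",t,5.7,145,200,0),("scene",s,5.23,295,175,399)):
        p=np.array([proj(cam,[c[0]+r*np.cos(q),c[1]+r*np.sin(q),z]) for q in a])-o
        print(n,z,"x",((p[:,0].min()-x0)*f+dx).round(),((p[:,0].max()-x0)*f+dx).round(),"y",((p[:,1].min()-y0)*f).round(),((p[:,1].max()-y0)*f).round())
for n,u,v,z in(("cup",397,310,.04),("flask",172,338,0),("spat tip",417,367,0),("reagent",303,215,.1)):print(n,ray(t,u/1.5625,v/1.5625,z)[:2].round(3))
E
```

```text
ring ctr [0.45091935 0.22652965 0.117     ]
0.125 [0.4517 0.2322] [0.4384 0.2235]
0.13 [0.4516 0.2311] [0.4423 0.2238]
0.135 [0.4515 0.23  ] [0.4463 0.224 ]
0.14 [0.4514 0.2289] [0.4503 0.2242]
0.145 [0.4513 0.2277] [0.4543 0.2245]
0.15 [0.4512 0.2266] [0.4582 0.2247]
0.155 [0.4512 0.2255] [0.4622 0.2249]
[0.47133147 0.18956269 0.117     ] [0.46006506 0.20234446 0.121     ]
top 0.117 x 65.0 283.0 y 54.0 274.0
scene 0.117 x 484.0 670.0 y 49.0 197.0
top 0.121 x 97.0 247.0 y 88.0 239.0
scene 0.121 x 514.0 641.0 y 67.0 169.0
top 0.012 x 99.0 335.0 y 48.0 285.0
scene 0.012 x 448.0 654.0 y 142.0 312.0
cup [0.534 0.01 ]
flask [0.494 0.45 ]
spat tip [ 0.427 -0.025]
reagent [0.706 0.175]
```

The images put the vessel axis at about (0.4505, 0.226), and the outlines agree to within 1 mm. The button top is near z≈0.145. I'm moving above it with the gripper closing.

send_rows([
  [-0.115,-0.069,0,0,0,0,1],
  [-0.115,-0.069,0,0,0,0,1],
  [-0.115,-0.069,0,0,0,0,1],
  [-0.115,-0.069,0,0,0,0,1],
  [-0.115,-0.069,0,0,0,0,1],
  [-0.115,-0.069,0,0,0,0,1],
  [-0.115,-0.069,0,0,0,0,1],
  [-0.115,-0.069,0,0,0,0,1],
  [-0.115,-0.069,0,0,0,0,1],
  [-0.115,-0.069,0,0,0,0,1],
  [0,0,0,0,0,0,1],
  [0,0,0,0,0,0,1],
])

```text
time: 1.1
position: [0.4511, 0.2258, 0.1775]
eef_rot: [-0.001, 0.176, 0.984, -0.0]
wrist_force: [-0.4, 0.5, 0.0]
gripper_width: 0.0174
grip_force: 0.0
```

```bash
python3 - <<'E'
from rig import *
import cv2,numpy as np
s=get_state();print({k:np.round(v,4).tolist() for k,v in s.items()})
w=snapshot("wrist");print(np.round(w["tool_from_camera"],3).tolist())
t=snapshot("top")["color"][190:270,135:235];t=cv2.resize(t,(480,384),interpolation=cv2.INTER_CUBIC)
cv2.imwrite("pics/w.png",cv2.resize(np.hstack([cv2.resize(w["color"],(512,384)),t]),(800,310)))
E
```

```text
{'time': 1.1, 'qpos': [0.3259, 0.1704, 1.6488, 0.0003, 1.3234, -0.8906], 'qvel': [0.0559, -0.0114, 0.0139, 0.0236, 0.0105, 0.0054], 'tau': [-1.5353, -33.3642, -23.7419, -0.2208, -0.0539, -0.0611], 'position': [0.4511, 0.2258, 0.1775], 'eef_rot': [-0.0005, 0.1763, 0.9843, -0.0001], 'wrist_force': [-0.3727, 0.5384, 0.0449], 'wrist_torque': [-0.0182, 0.0328, -0.0334], 'grip_force': 0.0, 'gripper_width': 0.0174}
[[-0.001, 0.967, 0.254, 0.074], [1.0, 0.001, 0.0, 0.001], [0.0, 0.254, -0.967, -0.207], [0.0, 0.0, 0.0, 1.0]]
```

View pics/w.png

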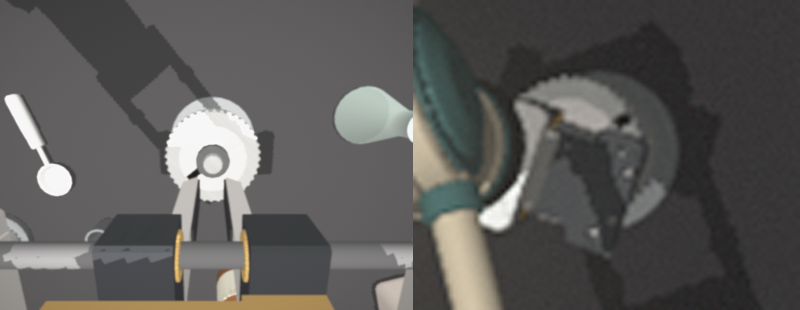

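The wrist view shows the button just ahead of the closing fingertips, with the lid line and mark to its left. I'm descending in small steps, watching the force.

send_rows([
  [0,0,0.02,0,0,0,1],
  [0,0,0.02,0,0,0,1],
  [0,0,0.02,0,0,0,1],
  [0,0,0.01,0,0,0,1],
  [0,0,0,0,0,0,1],
])

```text
time: 1.62
position: [0.449, 0.2278, 0.1559]
eef_rot: [-0.001, 0.173, 0.985, -0.001]
wrist_force: [0.4, 0.4, 0.0]
gripper_width: 0.0004
grip_force: 0.0
```

send_rows([
  [0,0,0.007,0,0,0,1],
  [0,0,0.007,0,0,0,1],
  [0,0,0,0,0,0,1],
])

```text
time: 1.87
position: [0.4501, 0.2275, 0.1526]
eef_rot: [-0.0, 0.174, 0.985, -0.0]
wrist_force: [-0.6, -0.3, 0.2]
gripper_width: 0.0003
grip_force: 0.0
```

send_rows([
  [0,0,0.007,0,0,0,1],
  [0,0,0,0,0,0,1],
])

```text
time: 2.03
position: [0.4502, 0.2274, 0.1506]
eef_rot: [-0.0, 0.174, 0.985, -0.0]
wrist_force: [-0.5, -0.1, 0.1]
gripper_width: 0.0005
grip_force: 0.0
```

send_rows([
  [0,0,0.008,0,0,0,1],
  [0,0,0,0,0,0,1],
])

```text
time: 2.2
position: [0.4501, 0.2274, 0.1481]
eef_rot: [-0.0, 0.174, 0.985, -0.0]
wrist_force: [-0.5, -0.1, -0.5]
gripper_width: 0.0007
grip_force: 0.0
```

send_rows([
  [0,0,0.008,0,0,0,1],
  [0,0,0,0,0,0,1],
])

```text
time: 2.37
position: [0.45, 0.2274, 0.1456]
eef_rot: [-0.0, 0.174, 0.985, -0.0]
wrist_force: [-0.3, 0.5, -0.2]
gripper_width: 0.0004
grip_force: 0.0
```

send_rows([
  [0,0,0.008,0,0,0,1],
  [0,0,0,0,0,0,1],
])

```text
time: 2.53
position: [0.45, 0.2274, 0.1432]
eef_rot: [-0.0, 0.174, 0.985, -0.0]
wrist_force: [0.6, -0.1, 0.1]
gripper_width: 0.0003
grip_force: 0.0
```

send_rows([
  [0,0,0.008,0,0,0,1],
  [0,0,0,0,0,0,1],
])

```text
time: 2.7
position: [0.45, 0.2274, 0.1408]
eef_rot: [-0.0, 0.174, 0.985, -0.0]
wrist_force: [0.6, -0.4, -0.6]
gripper_width: 0.0006
grip_force: 0.0
```

send_rows([
  [0,0,0.01,0,0,0,1],
  [0,0,0,0,0,0,1],
])

```text
time: 2.87
position: [0.4499, 0.2274, 0.1377]
eef_rot: [-0.0, 0.174, 0.985, -0.0]
wrist_force: [-1.1, -0.3, 0.4]
gripper_width: 0.0008
grip_force: 0.0
```

send_rows([
  [0,0,0.01,0,0,0,1],
  [0,0,0,0,0,0,1],
])

```text
time: 3.03
position: [0.4499, 0.2274, 0.1346]
eef_rot: [-0.0, 0.174, 0.985, -0.0]
wrist_force: [-0.6, -0.1, 1.4]
gripper_width: 0.0003
grip_force: 0.0
```

send_rows([
  [0,0,0.007,0,0,0,1],
  [0,0,0,0,0,0,1],
])

```text
time: 3.2
position: [0.45, 0.2275, 0.1327]
eef_rot: [-0.0, 0.174, 0.985, -0.0]
wrist_force: [0.4, 0.6, -0.0]
gripper_width: 0.0005
grip_force: 0.0
```

send_rows([
  [0,0,0.007,0,0,0,1],
  [0,0,0,0,0,0,1],
])

```text
time: 3.37
position: [0.4501, 0.2274, 0.1307]
eef_rot: [-0.0, 0.174, 0.985, -0.0]
wrist_force: [-0.1, 0.4, -0.2]
gripper_width: 0.0005
grip_force: 0.0
```

send_rows([
  [0,0,0.005,0,0,0,1],
  [0,0,0,0,0,0,1],
])

```text
time: 3.53
position: [0.4501, 0.2275, 0.1293]
eef_rot: [-0.0, 0.174, 0.985, -0.0]
wrist_force: [-0.0, 0.5, -0.7]
gripper_width: 0.0002
grip_force: 0.0
```

send_rows([
  [0,0,0.005,0,0,0,1],
  [0,0,0,0,0,0,1],
])

```text
time: 3.7
position: [0.4501, 0.2275, 0.1277]
eef_rot: [-0.0, 0.174, 0.985, -0.0]
wrist_force: [-0.4, 0.1, 0.1]
gripper_width: 0.0
grip_force: 0.0
```

There's still no contact at z=0.128, which is below where I estimated the button top, so I need to look.

```bash
python3 - <<'E'
from rig import *
import cv2,numpy as np
w=snapshot("wrist");s=snapshot("scene")
from h import proj
print(proj(s,get_state()["position"]))
c=s["color"][155:245,270:390]
cv2.imwrite("pics/x.png",np.hstack([w["color"][60:300,100:400],cv2.resize(c,(320,240),interpolation=cv2.INTER_CUBIC)]))
E
```

```text
(np.float64(329.4858255212091), np.float64(195.53269212349704))
```

View pics/x.png

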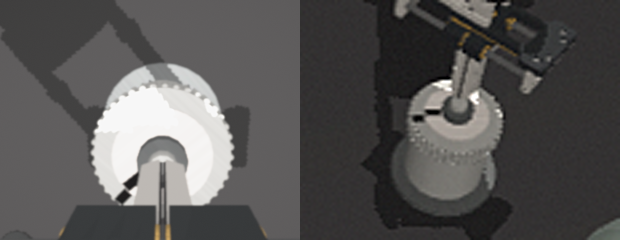

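The closed tips sit right over the button at the middle of the dark collar, so the button is lower than I triangulated. Carrying on down gently.

send_rows([
  [0,0,0.005,0,0,0,1],
  [0,0,0,0,0,0,1],
  [0,0,0,0,0,0,1],
])

```text
time: 4.05
position: [0.4502, 0.2275, 0.1264]
eef_rot: [-0.0, 0.174, 0.985, 0.0]
wrist_force: [0.7, -0.5, -0.3]
gripper_width: 0.0004
grip_force: 0.0
```

send_rows([
  [0,0,0.005,0,0,0,1],
  [0,0,0,0,0,0,1],
  [0,0,0,0,0,0,1],
])

```text
time: 4.3
position: [0.4502, 0.2275, 0.1249]
eef_rot: [-0.0, 0.174, 0.985, 0.0]
wrist_force: [-0.5, 0.1, 0.2]
gripper_width: 0.0007
grip_force: 0.0
```

send_rows([
  [0,0,0.005,0,0,0,1],
  [0,0,0,0,0,0,1],
  [0,0,0,0,0,0,1],
])

```text
time: 4.55
position: [0.4502, 0.2275, 0.1234]
eef_rot: [-0.0, 0.174, 0.985, -0.0]
wrist_force: [-0.2, -0.2, 0.3]
gripper_width: 0.0005
grip_force: 0.0
```

send_rows([
  [0,0,0.005,0,0,0,1],
  [0,0,0,0,0,0,1],
  [0,0,0,0,0,0,1],
])

```text
time: 4.8
position: [0.4502, 0.2275, 0.1219]
eef_rot: [-0.0, 0.174, 0.985, 0.0]
wrist_force: [1.0, 0.0, -0.6]
gripper_width: 0.0005
grip_force: 0.0
```

```bash
python3 - <<'E'
from rig import *
import cv2,numpy as np
s=get_state();print({k:np.round(s[k],4).tolist() for k in("qpos","position","wrist_force","wrist_torque","tau")})
w=snapshot("wrist");sc=snapshot("scene")["color"][175:225,300:360]
cv2.imwrite("pics/y.png",np.hstack([cv2.resize(w["color"][130:280,180:340],(426,400),interpolation=cv2.INTER_CUBIC),cv2.resize(sc,(374,400)[::1],interpolation=cv2.INTER_CUBIC)]))
E
```

```text
{'qpos': [0.3298, 0.2102, 1.7426, 0.0001, 1.1889, -0.8912], 'position': [0.4502, 0.2275, 0.1219], 'wrist_force': [1.0255, 0.011, -0.6319], 'wrist_torque': [-0.0214, 0.0054, -0.0221], 'tau': [-0.0011, -34.6134, -21.8274, 0.0316, 0.0668, -0.0]}
```

View pics/y.png

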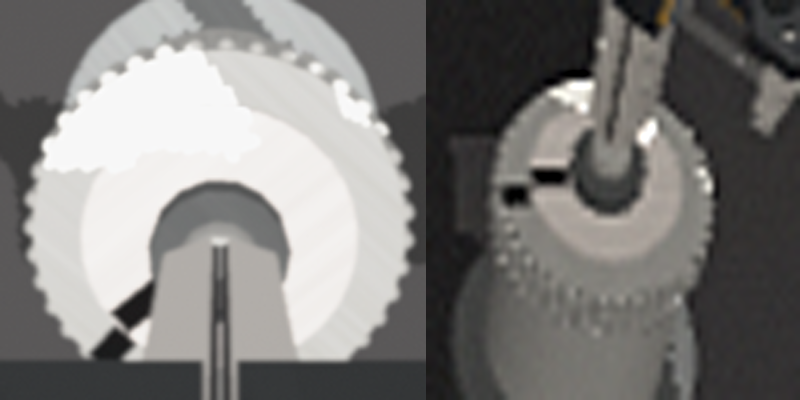

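```bash
python3 - <<'E'
from rig import *
import numpy as np
from h import *
from scipy.spatial.transform import Rotation as R
s=get_state();w=snapshot("wrist");sc=snapshot("scene");print(w["intrinsics"].tolist())
def cam(pos,q):
    T=np.eye(4);T[:3,:3]=R.from_quat([q[1],q[2],q[3],q[0]]).as_matrix();T[:3,3]=pos
    return {"intrinsics":w["intrinsics"],"extrinsics":T@w["tool_from_camera"]}
c1=cam([.4511,.2258,.1775],[-.0005,.1763,.9843,-.0001]);c2=cam(s["position"],s["eef_rot"])
print("tcp in wrist",proj(c2,s["position"]))
for z in(.121,.13,.14,.15):print(z,"scene",np.round(proj(sc,[.4505,.226,z]),1),"w1",np.round(proj(c1,[.4505,.226,z]),1),"w2",np.round(proj(c2,[.4505,.226,z]),1))
# silhouettes of ring in w2
a=np.linspace(0,6.28,200)
for r,z in((.0525,.117),(.036,.121)):
    p=np.array([proj(c2,[.4505+r*np.cos(q),.226+r*np.sin(q),z]) for q in a]);print(r,p.min(0),p.max(0))
print(np.round(s["wrist_force"],2))
E
```

```text
[[316.3640452665586, 0.0, 262.2197248609802], [0.0, 316.3640452665586, 191.53312583728808], [0.0, 0.0, 1.0]]
tcp in wrist (np.float64(261.20981618969404), np.float64(218.5212491498723))
0.121 scene [328.6 196.9] w1 [261.4 195.9] w2 [259.3 219.1]
0.13 scene [329.1 195. ] w1 [261.4 198.7] w2 [259.1 223.7]
0.14 scene [329.6 193. ] w1 [261.4 202.2] w2 [259.  229.2]
0.15 scene [330.1 190.9] w1 [261.3 205.8] w2 [258.8 235.3]
0.0525 [184.90882194 142.43207228] [333.69146713 283.53929041]
0.036 [207.38923395 167.99785844] [311.11990844 266.12197317]
[ 0.16  0.02 -0.25]
```

send_rows([
  [0,0,0.005,0,0,0,1],
  [0,0,0,0,0,0,1],
  [0,0,0,0,0,0,1],
  [0,0,0,0,0,0,1],
])

```text
time: 5.33
position: [0.4502, 0.2275, 0.1204]
eef_rot: [-0.0, 0.174, 0.985, 0.0]
wrist_force: [0.4, -0.5, -0.1]
gripper_width: 0.0007
grip_force: 0.0
```

```bash
python3 - <<'E'
from rig import *
import numpy as np
s=get_state();print({k:np.round(s[k],4).tolist() for k in("qpos","position","wrist_force","wrist_torque","tau")})
E
```

```text
{'qpos': [0.3298, 0.2114, 1.7448, 0.0001, 1.1854, -0.8912], 'position': [0.4502, 0.2275, 0.1204], 'wrist_force': [0.4017, -0.4683, -0.0945], 'wrist_torque': [-0.0029, -0.0033, -0.0328], 'tau': [0.0013, -34.6532, -21.7875, 0.032, 0.0702, -0.0001]}
```

I'll check where the tips really are, using the fingertips visible in the first scene picture.

```bash
python3 - <<'E'
import pickle,numpy as np
from h import *
s=pickle.load(open("d.pkl","rb"))["scene"]
y=np.array([.342,.94,0])
for dz in(0,.01,.02):
    for k in(-.053,.053):print(dz,k,np.round(proj(s,np.array([.197,.54,.1775+dz])+k*y),1))
print([(u/1.5625,v/1.5625) for u,v in((688,217),(740,242))])
E
```

```text
0 -0.053 [436.1 144.2]
0 0.053 [468.8 161. ]
0.01 -0.053 [437.2 141.9]
0.01 0.053 [470.1 158.8]
0.02 -0.053 [438.3 139.6]
0.02 0.053 [471.5 156.5]
[(440.32, 138.88), (473.6, 154.88)]
```

The fingertips look about 15–20 mm higher than the reported TCP. That explains the missing contact, so I'm going on down by force.

send_rows([
  [0,0,0.006,0,0,0,1],
  [0,0,0,0,0,0,1],
])

```text
time: 5.5
position: [0.4501, 0.2274, 0.1184]
eef_rot: [-0.0, 0.174, 0.985, -0.0]
wrist_force: [0.1, -0.8, 0.6]
gripper_width: 0.0002
grip_force: 0.0
```

send_rows([
  [0,0,0.006,0,0,0,1],
  [0,0,0,0,0,0,1],
])

```text
time: 5.67
position: [0.45, 0.2274, 0.1166]
eef_rot: [-0.0, 0.174, 0.985, -0.0]
wrist_force: [-0.5, -0.1, 1.2]
gripper_width: 0.0007
grip_force: 0.0
```

send_rows([
  [0,0,0.006,0,0,0,1],
  [0,0,0,0,0,0,1],
])

```text
time: 5.83
position: [0.4503, 0.2276, 0.115]
eef_rot: [0.0, 0.174, 0.985, 0.0]
wrist_force: [0.2, -0.1, 1.3]
gripper_width: 0.0006
grip_force: 0.9
```

Force is starting to build, which means contact near reported z≈0.118.

send_rows([
  [0,0,0.006,0,0,0,1],
  [0,0,0,0,0,0,1],
])

```text
time: 6.0
position: [0.4503, 0.2276, 0.1133]
eef_rot: [0.0, 0.174, 0.985, 0.0]
wrist_force: [-0.6, -0.0, 3.1]
gripper_width: 0.0006
grip_force: 1.4
```

send_rows([
  [0,0,0.006,0,0,0,1],
  [0,0,0,0,0,0,1],
])

```text
time: 6.17
position: [0.4504, 0.2276, 0.1116]
eef_rot: [0.0, 0.174, 0.985, 0.0]
wrist_force: [0.7, 0.6, 3.1]
gripper_width: 0.0001
grip_force: 1.9
```

send_rows([
  [0,0,0.004,0,0,0,1],
  [0,0,0,0,0,0,1],
])

```text
time: 6.33
position: [0.4504, 0.2276, 0.1104]
eef_rot: [0.0, 0.174, 0.985, 0.0]
wrist_force: [-0.6, -0.6, 4.0]
gripper_width: 0.0004
grip_force: 2.2
```

send_rows([
  [0,0,0.004,0,0,0,1],
  [0,0,0,0,0,0,1],
])

```text
time: 6.5
position: [0.4504, 0.2276, 0.1098]
eef_rot: [0.0, 0.174, 0.985, 0.0]
wrist_force: [-2.1, -0.0, 8.1]
gripper_width: 0.0004
grip_force: 3.7
```

send_rows([
  [0,0,0.004,0,0,0,1],
  [0,0,0,0,0,0,1],
])

```text
time: 6.67
position: [0.4504, 0.2276, 0.1096]
eef_rot: [0.001, 0.174, 0.985, 0.0]
wrist_force: [-3.6, -2.4, 14.4]
gripper_width: 0.0007
grip_force: 6.9
```

send_rows([
  [0,0,0.003,0,0,0,1],
  [0,0,0,0,0,0,1],
])

```text
time: 6.83
position: [0.4505, 0.2276, 0.1096]
eef_rot: [0.001, 0.174, 0.985, 0.0]
wrist_force: [-4.3, -1.6, 18.0]
gripper_width: 0.0006
grip_force: 9.3
```

The button bottomed out at reported 0.1098, with force rising to 18 N. Now I'm lifting off to let it spring back, then turning the tool to the start of its yaw range.

send_rows([
  [0,0,-0.02,0,0,0,1],
  [0,0,-0.04,0,0,0,1],
  [0,0,-0.06,0,0,0,1],
  [0,0,-0.04,0,0,0,1],
  [0,0,0,0,0,0.0397,1],
  [0,0,0,0,0,0.0397,1],
  [0,0,0,0,0,0.0397,1],
  [0,0,0,0,0,0.0397,1],
  [0,0,0,0,0,0.0397,1],
  [0,0,0,0,0,0.0397,1],
  [0,0,0,0,0,0.0397,1],
  [0,0,0,0,0,0.0397,1],
])

```text
time: 7.83
position: [0.4499, 0.2274, 0.1542]
eef_rot: [-0.0, 0.626, 0.78, -0.0]
wrist_force: [0.2, -0.0, 0.9]
gripper_width: 0.0003
grip_force: 0.0
```

send_rows([
  [0,0,0,0,0,0.0397,1],
  [0,0,0,0,0,0.0397,1],
  [0,0,0,0,0,0.0397,1],
  [0,0,0,0,0,0.0397,1],
  [0,0,0,0,0,0.0397,1],
  [0,0,0,0,0,0.0397,1],
  [0,0,0,0,0,0.0397,1],
  [0,0,0,0,0,0.0397,1],
  [0,0,0,0,0,0.0397,1],
  [0,0,0,0,0,0.0397,1],
  [0,0,0,0,0,0.0397,1],
  [0,0,0,0,0,0.0397,1],
])

```text
time: 8.83
position: [0.4499, 0.2274, 0.1542]
eef_rot: [0.0, 0.989, 0.145, -0.001]
wrist_force: [0.0, -0.0, 0.5]
gripper_width: 0.0001
grip_force: 0.0
```

send_rows([
  [0,0,0,0,0,0.0397,1],
  [0,0,0,0,0,0.0397,1],
  [0,0,0,0,0,0.0397,1],
  [0,0,0,0,0,0.0397,1],
  [0,0,0,0,0,0.0397,1],
  [-0.1,0,0,0,0,0,1],
  [-0.1,0,0,0,0,0,1],
  [-0.083,0,0,0,0,0,1],
  [0,0,0,0,0,0,1],
  [0,0,0,0,0,0,1],
])

```text
time: 9.67
position: [0.3689, 0.2548, 0.1547]
eef_rot: [0.0, 0.987, -0.161, 0.0]
wrist_force: [0.4, -0.3, 0.0]
gripper_width: 0.0003
grip_force: 0.0
```

```bash
cat > st.py <<'E'
from rig import *
import numpy as np
from scipy.spatial.transform import Rotation as R
C=np.array([.4505,.2265])
s=get_state();q=s["eef_rot"];M=R.from_quat([q[1],q[2],q[3],q[0]]).as_matrix()
v=C-s["position"][:2];x=M[:2,0];y=M[:2,1]
print("t",round(s["time"],2),"z",s["position"][2].round(4),"psi",np.degrees(np.arctan2(x[1],x[0])).round(1),"centre in tool x,y",(v@x).round(4),(v@y).round(4),"F tool",(M.T@s["wrist_force"]).round(1),"q",s["qpos"].round(2).tolist(), "tilt",M[:2,2].round(4))
E
python3 st.py
```

```text
t 9.67 z 0.1547 psi -18.6 centre in tool x,y 0.0864 0.0009 F tool [ 0.5  0.2 -0. ] q [0.45, 0.1, 1.79, -0.0, 1.25, 2.34] tilt [ 0.     -0.0002]
```

send_rows([
  [0,0,0.085,0,0,0,1],
  [0,0,0.085,0,0,0,1],
  [0,0,0.085,0,0,0,1],
  [0.03,0,0,0,0,0,1],
  [0.03,0,0,0,0,0,1],
  [0,0.003,0,0,0,0,1],
  [0,0,0,0,0,0,1],
])

```text
time: 10.25
position: [0.3893, 0.2483, 0.0798]
eef_rot: [-0.001, 0.987, -0.163, 0.001]
wrist_force: [0.4, 0.3, -0.1]
gripper_width: 0.0005
grip_force: 0.0
```

send_rows([
  [0.008,0,0,0,0,0,1],
  [0,0,0,0,0,0,1],
])

```text
time: 10.42
position: [0.3902, 0.2475, 0.0795]
eef_rot: [-0.001, 0.987, -0.163, 0.001]
wrist_force: [0.3, 0.1, -0.0]
gripper_width: 0.0006
grip_force: 0.0
```

send_rows([
  [0.006,0,0,0,0,0,1],
  [0,0,0,0,0,0,1],
])

```text
time: 10.58
position: [0.391, 0.2469, 0.079]
eef_rot: [-0.0, 0.987, -0.162, 0.001]
wrist_force: [0.1, -0.5, 0.4]
gripper_width: 0.0007
grip_force: 0.0
```

```bash
python3 st.py; python3 - <<'E'
from rig import *
import cv2,numpy as np
w=snapshot("wrist")["color"];sc=snapshot("scene")["color"][165:245,270:370]
cv2.imwrite("pics/z.png",np.hstack([w[:,60:460][:,:],cv2.resize(sc,(400,384),interpolation=cv2.INTER_CUBIC)]))
E
```

```text
t 10.58 z 0.079 psi -18.7 centre in tool x,y 0.0629 0.0002 F tool [ 0.3  0.4 -0.4] q [0.41, 0.19, 1.89, -0.0, 1.06, 2.31] tilt [0.0012 0.0005]
```

View pics/z.png

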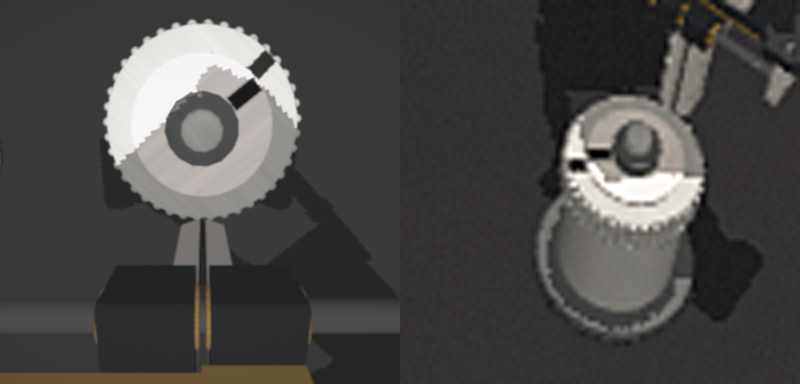

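The wrist view shows the ring whole, centred at (202,130). The button is back up, the mark is at (262,67) just past the lid line at (245,94), and the fingertip is just outside the rim. Closing in on contact.

send_rows([
  [0.005,0,0,0,0,0,1],
  [0,0,0,0,0,0,1],
])

```text
time: 10.85
position: [0.3921, 0.2463, 0.0785]
eef_rot: [-0.0, 0.987, -0.162, 0.0]
wrist_force: [-0.9, -0.5, -0.7]
gripper_width: -0.0001
grip_force: 0.0
```

send_rows([
  [0.004,0,0,0,0,0,1],
  [0,0,0,0,0,0,1],
])

```text
time: 11.02
position: [0.3929, 0.2459, 0.0784]
eef_rot: [-0.0, 0.987, -0.162, -0.0]
wrist_force: [-0.7, -0.2, 0.7]
gripper_width: -0.0001
grip_force: 0.2
```

send_rows([
  [0.004,0,0,0,0,0,1],
  [0,0,0,0,0,0,1],
])

```text
time: 11.18
position: [0.393, 0.2458, 0.0784]
eef_rot: [-0.0, 0.987, -0.163, -0.001]
wrist_force: [-3.5, 1.8, 3.4]
gripper_width: 0.0004
grip_force: 2.0
```

```bash
python3 st.py
```

```text
t 11.18 z 0.0784 psi -18.7 centre in tool x,y 0.0606 -0.0001 F tool [-3.9 -0.6 -3.4] q [0.41, 0.19, 1.89, 0.0, 1.06, 2.3] tilt [-0.0025  0.0007]
```

send_rows([
  [0.0025,0,0,0,0,0,1],
  [0.0006,0.0157,0,0,0,-0.025,1],
  [0.0006,0.0157,0,0,0,-0.025,1],
  [0.0006,0.0157,0,0,0,-0.025,1],
  [0.0006,0.0157,0,0,0,-0.025,1],
  [0.0006,0.0157,0,0,0,-0.025,1],
  [0.0006,0.0157,0,0,0,-0.025,1],
  [0.0006,0.0157,0,0,0,-0.025,1],
  [0.0006,0.0157,0,0,0,-0.025,1],
])

```text
time: 11.93
position: [0.3928, 0.208, 0.0781]
eef_rot: [-0.0, 0.988, 0.152, -0.001]
wrist_force: [-3.8, 1.7, 0.0]
gripper_width: 0.0001
grip_force: 1.4
```

```bash
cat > mark.py <<'E'
from rig import *
import cv2,numpy as np,sys
from h import proj
from scipy.spatial.transform import Rotation as R
exec(open("st.py").read())
w=snapshot("wrist")
T=np.eye(4);T[:3,:3]=M;T[:3,3]=s["position"]
cam={"intrinsics":w["intrinsics"],"extrinsics":T@w["tool_from_camera"]}
g=w["color"].max(2)
g=cv2.GaussianBlur(g,(3,3),0)
a=np.arange(-180,180,1.)
du,dv=(float(sys.argv[1]),float(sys.argv[2])) if len(sys.argv)>2 else (0,0)
def prof(r,z):
    out=[]
    for q in np.radians(a):
        u,v=proj(cam,[C[0]+r*np.cos(q),C[1]+r*np.sin(q),z]);u=int(round(u+du));v=int(round(v+dv))
        out.append(g[v,u] if 0<=u<512 and 0<=v<384 else 255)
    return np.array(out,float)
def dark(p):
    m=p<70
    if not m.any(): return None,0
    return np.degrees(np.angle(np.exp(1j*np.radians(a[m])).sum())).round(1),int(m.sum())
print("mark world deg",[dark(prof(r,.117)) for r in(.042,.0445)],"line",[dark(prof(r,.121)) for r in(.022,.026,.03)])
cv2.imwrite("pics/last.png",w["color"])
E
python3 mark.py
```

```text
t 11.93 z 0.0781 psi 17.5 centre in tool x,y 0.0606 -0.0003 F tool [-3.1 -2.7 -0. ] q [0.33, 0.17, 1.92, 0.0, 1.05, 1.59] tilt [-0.0029 -0.    ]
mark world deg [(np.float64(-26.5), 8), (np.float64(-27.0), 9)] line [(np.float64(-66.0), 19), (np.float64(-66.5), 14), (np.float64(-67.0), 13)]
```

It's working: the mark went from about −60° to −27°, with the lid line fixed at −66°. I'll press slightly harder and continue.

send_rows([
  [0.0026,0.0157,0,0,0,-0.025,1],
  [0.0006,0.0157,0,0,0,-0.025,1],
  [0.0006,0.0157,0,0,0,-0.025,1],
  [0.0006,0.0157,0,0,0,-0.025,1],
  [0.0006,0.0157,0,0,0,-0.025,1],
  [0.0006,0.0157,0,0,0,-0.025,1],
  [0.0006,0.0157,0,0,0,-0.025,1],
  [0.0006,0.0157,0,0,0,-0.025,1],
  [0.0006,0.0157,0,0,0,-0.025,1],
  [0.0006,0.0157,0,0,0,-0.025,1],
  [0.0006,0.0157,0,0,0,-0.025,1],
  [0.0006,0.0157,0,0,0,-0.025,1],
])

```text
time: 12.98
position: [0.432, 0.1684, 0.0779]
eef_rot: [-0.0, 0.812, 0.584, -0.002]
wrist_force: [-3.0, -1.2, 0.7]
gripper_width: 0.0005
grip_force: 1.1
```

```bash
python3 mark.py
```

```text
t 12.98 z 0.0779 psi 71.5 centre in tool x,y 0.061 -0.0009 F tool [-2.1 -2.5 -0.7] q [0.22, 0.2, 1.89, -0.0, 1.06, 0.55] tilt [-0.0026 -0.0017]
mark world deg [(np.float64(21.0), 9), (np.float64(21.0), 9)] line [(np.float64(-65.0), 19), (np.float64(-65.5), 16), (np.float64(-67.0), 13)]
```

send_rows([
  [0.0046,0.0157,0,0,0,-0.025,1],
  [0.0006,0.0157,0,0,0,-0.025,1],
  [0.0006,0.0157,0,0,0,-0.025,1],
  [0.0006,0.0157,0,0,0,-0.025,1],
  [0.0006,0.0157,0,0,0,-0.025,1],
  [0.0006,0.0157,0,0,0,-0.025,1],
  [0.0006,0.0157,0,0,0,-0.025,1],
  [0.0006,0.0157,0,0,0,-0.025,1],
  [0.0006,0.0157,0,0,0,-0.025,1],
  [0.0006,0.0157,0,0,0,-0.025,1],
  [0.0006,0.0157,0,0,0,-0.025,1],
  [0.0006,0.0157,0,0,0,-0.025,1],
])

```text
time: 14.03
position: [0.4876, 0.1766, 0.078]
eef_rot: [0.001, 0.459, 0.889, -0.002]
wrist_force: [-1.7, -2.2, 0.3]
gripper_width: 0.0004
grip_force: 1.2
```

```bash
python3 mark.py
```

```text
t 14.03 z 0.078 psi 125.4 centre in tool x,y 0.0622 -0.0013 F tool [-0.8 -2.7 -0.3] q [0.22, 0.27, 1.78, -0.0, 1.09, -0.4] tilt [-0.0002 -0.0035]
mark world deg [(np.float64(73.0), 9), (np.float64(73.0), 9)] line [(np.float64(-64.5), 18), (np.float64(-65.0), 15), (np.float64(-67.0), 13)]
```

send_rows([
  [0.0046,0.0157,0,0,0,-0.025,1],
  [0.0006,0.0157,0,0,0,-0.025,1],
  [0.0006,0.0157,0,0,0,-0.025,1],
  [0.0006,0.0157,0,0,0,-0.025,1],
  [0.0006,0.0157,0,0,0,-0.025,1],
  [0.0006,0.0157,0,0,0,-0.025,1],
  [0.0006,0.0157,0,0,0,-0.025,1],
  [0.0006,0.0157,0,0,0,-0.025,1],
  [0.0006,0.0157,0,0,0,-0.025,1],
  [0.0006,0.0157,0,0,0,-0.025,1],
  [0.0006,0.0157,0,0,0,-0.025,1],
  [0.0006,0.0157,0,0,0,-0.025,1],
])

```text
time: 15.08
position: [0.5136, 0.2276, 0.0787]
eef_rot: [0.002, 0.006, 1.0, -0.0]
wrist_force: [2.2, -2.5, -0.7]
gripper_width: 0.0007
grip_force: 0.8
```

```bash
python3 mark.py
```

```text
t 15.08 z 0.0787 psi 179.3 centre in tool x,y 0.0631 -0.0019 F tool [-2.2 -2.5  0.7] q [0.29, 0.33, 1.69, -0.0, 1.12, -1.26] tilt [ 0.003 -0.   ]
mark world deg [(np.float64(109.0), 9), (np.float64(109.5), 8)] line [(np.float64(-65.0), 17), (np.float64(-66.0), 13), (np.float64(-66.5), 12)]
```

send_rows([
  [0.0056,0.0162,0,0,0,-0.025,1],
  [0.0006,0.0162,0,0,0,-0.025,1],
  [0.0006,0.0162,0,0,0,-0.025,1],
  [0.0006,0.0162,0,0,0,-0.025,1],
  [0.0006,0.0162,0,0,0,-0.025,1],
  [0.0006,0.0162,0,0,0,-0.025,1],
  [0.0006,0.0162,0,0,0,-0.025,1],
  [0.0006,0.0162,0,0,0,-0.025,1],
  [0.0006,0.0162,0,0,0,-0.025,1],
  [0.0006,0.0162,0,0,0,-0.025,1],
  [0.0006,0.0162,0,0,0,-0.025,1],
  [0.0006,0.0162,0,0,0,-0.025,1],
])

```text
time: 16.13
position: [0.4865, 0.2784, 0.0786]
eef_rot: [0.001, -0.448, 0.894, -0.0]
wrist_force: [0.1, 0.7, 0.6]
gripper_width: 0.0005
grip_force: 0.0
```

```bash
sed -i 's/C=np.array.*/C=np.array([.4517,.226])/' st.py; python3 mark.py
```

```text
t 16.13 z 0.0786 psi -126.8 centre in tool x,y 0.0628 -0.0035 F tool [-0.6  0.3 -0.6] q [0.4, 0.33, 1.69, -0.0, 1.12, -2.1] tilt [0.0019 0.0006]
mark world deg [(np.float64(125.0), 9), (np.float64(125.5), 8)] line [(np.float64(-67.5), 18), (np.float64(-68.0), 15), (np.float64(-68.5), 14)]
```

The finger lost the rim slightly. I'm correcting inward from the updated centre and finishing this stroke.

send_rows([
  [0.0085,-0.0115,0,0,0,0,1],
  [0.0006,0.0162,0,0,0,-0.025,1],
  [0.0006,0.0162,0,0,0,-0.025,1],
  [0.0006,0.0162,0,0,0,-0.025,1],
  [0.0006,0.0162,0,0,0,-0.025,1],
  [0.0006,0.0162,0,0,0,-0.025,1],
  [0.0006,0.0162,0,0,0,-0.025,1],
  [0.0006,0.0162,0,0,0,-0.025,1],
])

```text
time: 16.85
position: [0.4587, 0.2876, 0.0792]
eef_rot: [0.003, -0.674, 0.739, -0.001]
wrist_force: [3.4, 3.2, -1.2]
gripper_width: 0.0007
grip_force: 1.8
```

```bash
python3 mark.py
```

```text
t 16.85 z 0.0792 psi -95.3 centre in tool x,y 0.0619 0.0013 F tool [-3.5 -3.1  1.2] q [0.43, 0.3, 1.74, 0.0, 1.1, -2.62] tilt [0.006  0.0038]
mark world deg [(np.float64(149.0), 9), (np.float64(149.5), 8)] line [(np.float64(-68.0), 17), (np.float64(-68.0), 13), (np.float64(-68.0), 11)]
```

The ring is at 217° and joint 6 is near its limit. I'm backing off 15 mm and orbiting clockwise clear of the rim for the second stroke.

send_rows([
  [-0.05,0,0,0,0,0,1],
  [0.002,-0.0319,0,0,0,0.0397,1],
  [0.002,-0.0319,0,0,0,0.0397,1],
  [0.002,-0.0319,0,0,0,0.0397,1],
  [0.002,-0.0319,0,0,0,0.0397,1],
  [0.002,-0.0319,0,0,0,0.0397,1],
  [0.002,-0.0319,0,0,0,0.0397,1],
  [0.002,-0.0319,0,0,0,0.0397,1],
  [0.002,-0.0319,0,0,0,0.0397,1],
  [0.002,-0.0319,0,0,0,0.0397,1],
])

```text
time: 17.73
position: [0.5228, 0.251, 0.0782]
eef_rot: [-0.0, -0.172, 0.985, -0.0]
wrist_force: [0.6, -0.3, -0.3]
gripper_width: 0.0005
grip_force: 0.0
```

```bash
python3 mark.py
```

```text
t 17.73 z 0.0782 psi -160.1 centre in tool x,y 0.0753 0.0007 F tool [-0.5 -0.4  0.3] q [0.33, 0.36, 1.65, -0.0, 1.14, -1.59] tilt [-0.0005 -0.0008]
mark world deg [(np.float64(150.0), 11), (np.float64(150.5), 10)] line [(np.float64(-68.0), 17), (np.float64(-67.5), 14), (np.float64(-69.0), 13)]
```

send_rows([
  [0.002,-0.0319,0,0,0,0.0397,1],
  [0.002,-0.0319,0,0,0,0.0397,1],
  [0.002,-0.0319,0,0,0,0.0397,1],
  [0.002,-0.0319,0,0,0,0.0397,1],
  [0.002,-0.0319,0,0,0,0.0397,1],
  [0.002,-0.0319,0,0,0,0.0397,1],
  [0.002,-0.0319,0,0,0,0.0397,1],
  [0.002,-0.0319,0,0,0,0.0397,1],
  [0.002,-0.0319,0,0,0,0.0397,1],
  [0.002,-0.0319,0,0,0,0.0397,1],
  [0.002,-0.0319,0,0,0,0.0397,1],
  [0.002,-0.0319,0,0,0,0.0397,1],
])

```text
time: 18.78
position: [0.482, 0.1542, 0.0784]
eef_rot: [-0.0, 0.542, 0.84, -0.0]
wrist_force: [0.7, -0.3, 0.5]
gripper_width: 0.0004
grip_force: 0.0
```

send_rows([
  [0.002,-0.0319,0,0,0,0.0397,1],
  [0.002,-0.0319,0,0,0,0.0397,1],
  [0.002,-0.0319,0,0,0,0.0397,1],
  [0.002,-0.0319,0,0,0,0.0397,1],
  [0.002,-0.0319,0,0,0,0.0397,1],
  [0.002,-0.0319,0,0,0,0.0397,1],
  [0.002,-0.0319,0,0,0,0.0397,1],
  [0.002,-0.0319,0,0,0,0.0397,1],
  [0.002,-0.0319,0,0,0,0.0397,1],
  [0.002,-0.0319,0,0,0,0.0397,1],
  [0.002,-0.0319,0,0,0,0.0397,1],
  [0.002,-0.0319,0,0,0,0.0397,1],
])

```text
time: 19.78
position: [0.3822, 0.1874, 0.0785]
eef_rot: [0.0, 0.969, 0.247, -0.0]
wrist_force: [-0.4, 0.1, -0.8]
gripper_width: 0.0007
grip_force: 0.0
```

send_rows([
  [0.002,-0.0319,0,0,0,0.0397,1],
  [0.002,-0.0319,0,0,0,0.0397,1],
  [0.002,-0.0319,0,0,0,0.0397,1],
  [0.002,-0.0319,0,0,0,0.0397,1],
  [0.002,-0.0319,0,0,0,0.0397,1],
  [0.002,-0.0319,0,0,0,0.0397,1],
  [0,0,0,0,0,0,1],
])

```text
time: 20.37
position: [0.376, 0.2444, 0.0786]
eef_rot: [-0.0, 0.993, -0.122, 0.0]
wrist_force: [0.3, -0.5, 0.3]
gripper_width: 0.0004
grip_force: 0.0
```

```bash
python3 mark.py
```

```text
t 20.37 z 0.0786 psi -14.0 centre in tool x,y 0.0779 -0.0005 F tool [ 0.4  0.4 -0.3] q [0.42, 0.17, 1.92, 0.0, 1.05, 2.24] tilt [0.0006 0.0006]
mark world deg [(np.float64(150.5), 10), (np.float64(150.5), 10)] line [(np.float64(-68.0), 17), (np.float64(-68.0), 13), (np.float64(-68.5), 12)]
```

send_rows([
  [0.03,0,0,0,0,0,1],
  [0.02,0,0,0,0,0,1],
  [0.004,0,0,0,0,0,1],
  [0.0045,0,0,0,0,0,1],
  [0.0006,0.0158,0,0,0,-0.025,1],
  [0.0006,0.0158,0,0,0,-0.025,1],
  [0.0006,0.0158,0,0,0,-0.025,1],
  [0.0006,0.0158,0,0,0,-0.025,1],
  [0.0006,0.0158,0,0,0,-0.025,1],
  [0.0006,0.0158,0,0,0,-0.025,1],
])

```text
time: 21.25
position: [0.3923, 0.2097, 0.0784]
eef_rot: [0.0, 0.993, 0.116, 0.0]
wrist_force: [-2.2, 1.9, 0.0]
gripper_width: 0.0006
grip_force: 0.9
```

```bash
python3 mark.py
```

```text
t 21.25 z 0.0784 psi 13.3 centre in tool x,y 0.0616 -0.0021 F tool [-1.7 -2.3 -0. ] q [0.33, 0.17, 1.93, -0.0, 1.05, 1.67] tilt [ 0.0002 -0.0001]
mark world deg [(np.float64(161.0), 9), (np.float64(161.0), 9)] line [(np.float64(-68.5), 18), (np.float64(-68.5), 14), (np.float64(-69.0), 13)]
```

send_rows([
  [0.0046,0.0128,0,0,0,-0.025,1],
  [0.0006,0.0148,0,0,0,-0.025,1],
  [0.0006,0.0158,0,0,0,-0.025,1],
  [0.0006,0.0158,0,0,0,-0.025,1],
  [0.0006,0.0158,0,0,0,-0.025,1],
  [0.0006,0.0158,0,0,0,-0.025,1],
  [0.0006,0.0158,0,0,0,-0.025,1],
  [0.0006,0.0158,0,0,0,-0.025,1],
  [0.0006,0.0158,0,0,0,-0.025,1],
  [0.0006,0.0158,0,0,0,-0.025,1],
  [0.0006,0.0158,0,0,0,-0.025,1],
  [0.0006,0.0158,0,0,0,-0.025,1],
])

```text
time: 22.3
position: [0.4288, 0.169, 0.0784]
eef_rot: [0.0, 0.833, 0.554, 0.0]
wrist_force: [-0.5, -0.2, -0.2]
gripper_width: 0.0002
grip_force: 0.0
```

```bash
python3 mark.py
```

```text
t 22.3 z 0.0784 psi 67.2 centre in tool x,y 0.0614 -0.001 F tool [-0.3 -0.4  0.2] q [0.23, 0.19, 1.89, -0.0, 1.06, 0.62] tilt [ 0.0005 -0.0007]
mark world deg [(np.float64(167.0), 9), (np.float64(167.0), 7)] line [(np.float64(-68.0), 19), (np.float64(-68.5), 16), (np.float64(-68.5), 14)]
```

The contact fits now give a centre of (0.4517, 0.2267) and a contact radius of 61.9 mm. Correcting to a commanded radius of about 60.3 mm.

send_rows([
  [0.0055,-0.004,0,0,0,0,1],
  [0.0006,0.0158,0,0,0,-0.025,1],
  [0.0006,0.0158,0,0,0,-0.025,1],
  [0.0006,0.0158,0,0,0,-0.025,1],
  [0.0006,0.0158,0,0,0,-0.025,1],
  [0.0006,0.0158,0,0,0,-0.025,1],
  [0.0006,0.0158,0,0,0,-0.025,1],
  [0,0,0,0,0,0,1],
])

```text
time: 23.02
position: [0.4553, 0.165, 0.0782]
eef_rot: [0.001, 0.681, 0.732, -0.002]
wrist_force: [0.1, -4.3, -0.2]
gripper_width: 0.0004
grip_force: 2.6
```

```bash
sed -i 's/C=np.array.*/C=np.array([.4517,.2267])/' st.py; python3 mark.py
```

```text
t 23.02 z 0.0782 psi 94.1 centre in tool x,y 0.0618 0.0008 F tool [-4.3 -0.2  0.2] q [0.21, 0.22, 1.85, -0.0, 1.07, 0.14] tilt [-0.0013 -0.0041]
mark world deg [(np.float64(-169.0), 9), (np.float64(-169.0), 7)] line [(np.float64(-68.5), 18), (np.float64(-68.5), 16), (np.float64(-69.0), 13)]
```

send_rows([
  [0.0026,0.0158,0,0,0,-0.025,1],
  [0.0006,0.0158,0,0,0,-0.025,1],
  [0.0006,0.0158,0,0,0,-0.025,1],
  [0.0006,0.0158,0,0,0,-0.025,1],
  [0.0006,0.0158,0,0,0,-0.025,1],
  [0.0006,0.0158,0,0,0,-0.025,1],
  [0.0006,0.0158,0,0,0,-0.025,1],
  [0.0006,0.0158,0,0,0,-0.025,1],
  [0.0006,0.0158,0,0,0,-0.025,1],
  [0.0006,0.0158,0,0,0,-0.025,1],
  [0,0,0,0,0,0,1],
])

```text
time: 23.98
position: [0.4991, 0.187, 0.0784]
eef_rot: [0.002, 0.349, 0.937, -0.001]
wrist_force: [2.5, -4.3, -2.6]
gripper_width: 0.0006
grip_force: 2.7
```

```bash
python3 mark.py
```

```text
t 23.98 z 0.0784 psi 139.1 centre in tool x,y 0.0618 -0.001 F tool [-4.7 -1.6  2.6] q [0.23, 0.29, 1.75, -0.0, 1.1, -0.62] tilt [ 0.0034 -0.0031]
mark world deg [(np.float64(-121.0), 9), (np.float64(-121.0), 9)] line [(np.float64(-68.0), 17), (np.float64(-68.5), 14), (np.float64(-69.0), 11)]
```

send_rows([
  [0.0016,0.0128,0,0,0,-0.025,1],
  [0.0006,0.0158,0,0,0,-0.025,1],
  [0.0006,0.0158,0,0,0,-0.025,1],
  [0.0006,0.0158,0,0,0,-0.025,1],
  [0.0006,0.0158,0,0,0,-0.025,1],
  [0.0006,0.0158,0,0,0,-0.025,1],
  [0.0006,0.0158,0,0,0,-0.025,1],
  [0.0006,0.0158,0,0,0,-0.025,1],
  [0.0006,0.0158,0,0,0,-0.025,1],
  [0.0006,0.0158,0,0,0,-0.025,1],
  [0.0006,0.0158,0,0,0,-0.025,1],
  [0,0,0,0,0,0,1],
])

```text
time: 25.03
position: [0.5127, 0.2371, 0.0788]
eef_rot: [0.002, -0.075, 0.997, 0.0]
wrist_force: [4.1, 0.0, -2.9]
gripper_width: 0.0004
grip_force: 2.3
```

```bash
python3 mark.py
```

```text
t 25.03 z 0.0788 psi -171.4 centre in tool x,y 0.0618 -0.0013 F tool [-4.1 -0.6  3. ] q [0.31, 0.33, 1.69, -0.0, 1.12, -1.41] tilt [0.0048 0.0006]
mark world deg [(np.float64(-72.5), 10), (np.float64(-71.5), 8)] line [(np.float64(-68.5), 16), (np.float64(-68.5), 14), (np.float64(-69.0), 13)]
```

send_rows([
  [0.0026,0.0118,0,0,0,-0.025,1],
  [0.0006,0.0158,0,0,0,-0.025,1],
  [0.0006,0.0158,0,0,0,-0.025,1],
  [0.0006,0.0158,0,0,0,-0.025,1],
  [0.0006,0.0158,0,0,0,-0.025,1],
  [0.0006,0.0158,0,0,0,-0.025,1],
  [0.0006,0.0158,0,0,0,-0.025,1],
  [0.0006,0.0158,0,0,0,-0.025,1],
  [0.0006,0.0158,0,0,0,-0.025,1],
  [0.0006,0.0158,0,0,0,-0.025,1],
  [0.0006,0.0158,0,0,0,-0.025,1],
  [0,0,0,0,0,0,1],
])

```text
time: 26.08
position: [0.4833, 0.2798, 0.0789]
eef_rot: [0.003, -0.485, 0.875, 0.001]
wrist_force: [3.2, 4.6, -2.1]
gripper_width: 0.0003
grip_force: 2.6
```

```bash
python3 mark.py
```

```text
t 26.08 z 0.0789 psi -122.0 centre in tool x,y 0.0618 -0.0013 F tool [-5.6 -0.3  2.1] q [0.4, 0.32, 1.7, 0.0, 1.12, -2.19] tilt [0.0034 0.0044]
mark world deg [(np.float64(-22.5), 10), (np.float64(-22.5), 8)] line [(np.float64(-68.0), 19), (np.float64(-69.0), 15), (np.float64(-68.5), 14)]
```

send_rows([
  [0.0006,0.0118,0,0,0,-0.025,1],
  [0.0006,0.0158,0,0,0,-0.025,1],
  [0.0006,0.0158,0,0,0,-0.025,1],
  [0.0006,0.0158,0,0,0,-0.025,1],
  [0.0006,0.0158,0,0,0,-0.025,1],
  [-0.025,0,0,0,0,0,1],
  [-0.03,0,0,0,0,0,1],
  [0,0,0,0,0,0,1],
])

```text
time: 26.8
position: [0.4638, 0.3029, 0.0785]
eef_rot: [0.0, -0.646, 0.763, 0.0]
wrist_force: [0.8, -0.0, 0.7]
gripper_width: 0.0006
grip_force: 0.0
```

```bash
python3 mark.py
```

```text
t 26.8 z 0.0785 psi -99.5 centre in tool x,y 0.0772 -0.0007 F tool [-0.1 -0.8 -0.7] q [0.45, 0.32, 1.71, 0.0, 1.12, -2.52] tilt [-0.0004  0.0009]
mark world deg [(np.float64(-1.0), 9), (np.float64(-1.5), 8)] line [(np.float64(-68.0), 17), (np.float64(-68.5), 14), (np.float64(-69.5), 12)]
```

The ring is at 427°. I'm returning clockwise, clear of the rim, for the last stroke.

send_rows([
  [0.002,-0.0319,0,0,0,0.0397,1],
  [0.002,-0.0319,0,0,0,0.0397,1],
  [0.002,-0.0319,0,0,0,0.0397,1],
  [0.002,-0.0319,0,0,0,0.0397,1],
  [0.002,-0.0319,0,0,0,0.0397,1],
  [0.002,-0.0319,0,0,0,0.0397,1],
  [0.002,-0.0319,0,0,0,0.0397,1],
  [0.002,-0.0319,0,0,0,0.0397,1],
  [0.002,-0.0319,0,0,0,0.0397,1],
  [0.002,-0.0319,0,0,0,0.0397,1],
  [0.002,-0.0319,0,0,0,0.0397,1],
  [0.002,-0.0319,0,0,0,0.0397,1],
])

```text
time: 27.85
position: [0.5278, 0.2179, 0.0782]
eef_rot: [-0.001, 0.049, 0.999, -0.0]
wrist_force: [0.5, 0.1, -0.1]
gripper_width: 0.0005
grip_force: 0.0
```

send_rows([
  [0.002,-0.0319,0,0,0,0.0397,1],
  [0.002,-0.0319,0,0,0,0.0397,1],
  [0.002,-0.0319,0,0,0,0.0397,1],
  [0.002,-0.0319,0,0,0,0.0397,1],
  [0.002,-0.0319,0,0,0,0.0397,1],
  [0.002,-0.0319,0,0,0,0.0397,1],
  [0.002,-0.0319,0,0,0,0.0397,1],
  [0.002,-0.0319,0,0,0,0.0397,1],
  [0.002,-0.0319,0,0,0,0.0397,1],
  [0.002,-0.0319,0,0,0,0.0397,1],
  [0.002,-0.0319,0,0,0,0.0397,1],
  [0.002,-0.0319,0,0,0,0.0397,1],
])

```text
time: 28.85
position: [0.4492, 0.1481, 0.0783]
eef_rot: [-0.0, 0.716, 0.699, -0.001]
wrist_force: [0.7, 0.5, 1.2]
gripper_width: 0.0006
grip_force: 0.0
```

send_rows([
  [0.002,-0.0319,0,0,0,0.0397,1],
  [0.002,-0.0319,0,0,0,0.0397,1],
  [0.002,-0.0319,0,0,0,0.0397,1],
  [0.002,-0.0319,0,0,0,0.0397,1],
  [0.002,-0.0319,0,0,0,0.0397,1],
  [0.002,-0.0319,0,0,0,0.0397,1],
  [0.002,-0.0319,0,0,0,0.0397,1],
  [0.002,-0.0319,0,0,0,0.0397,1],
  [0.002,-0.0319,0,0,0,0.0397,1],
  [0.002,-0.0319,0,0,0,0.0397,1],
  [0.002,-0.0319,0,0,0,0.0397,1],
  [0.002,-0.0319,0,0,0,0.0397,1],
])

```text
time: 29.85
position: [0.3736, 0.2211, 0.0784]
eef_rot: [0.0, 1.0, 0.025, -0.001]
wrist_force: [0.6, 0.0, 0.7]
gripper_width: 0.0003
grip_force: 0.0
```

send_rows([
  [0.002,-0.0319,0,0,0,0.0397,1],
  [0.002,-0.0319,0,0,0,0.0397,1],
  [0.002,-0.0319,0,0,0,0.0397,1],
  [0,0,0,0,0,0,1],
  [0,0,0,0,0,0,1],
])

```text
time: 30.27
position: [0.3778, 0.2493, 0.0783]
eef_rot: [0.0, 0.988, -0.156, -0.0]
wrist_force: [-0.5, -0.0, 0.7]
gripper_width: 0.0004
grip_force: 0.0
```

```bash
python3 mark.py
```

```text
t 30.27 z 0.0783 psi -17.9 centre in tool x,y 0.0773 -0.0012 F tool [-0.5  0.2 -0.7] q [0.43, 0.18, 1.91, -0.0, 1.06, 2.31] tilt [-0.0008 -0.0007]
mark world deg [(np.float64(-1.0), 9), (np.float64(-1.5), 8)] line [(np.float64(-68.0), 17), (np.float64(-68.0), 13), (np.float64(-69.0), 11)]
```

send_rows([
  [0.03,-0.004,0,0,0,0,1],
  [0.019,0,0,0,0,0,1],
  [0.004,0,0,0,0,0,1],
  [0.0035,0,0,0,0,0,1],
  [0.0006,0.0158,0,0,0,-0.025,1],
  [0.0006,0.0158,0,0,0,-0.025,1],
  [0.0006,0.0158,0,0,0,-0.025,1],
  [0.0006,0.0158,0,0,0,-0.025,1],
  [0.0006,0.0158,0,0,0,-0.025,1],
  [0.0006,0.0158,0,0,0,-0.025,1],
  [0,0,0,0,0,0,1],
])

```text
time: 31.23
position: [0.3913, 0.2163, 0.0783]
eef_rot: [0.0, 0.997, 0.078, -0.001]
wrist_force: [-2.2, -0.2, 0.8]
gripper_width: 0.0005
grip_force: 1.7
```

```bash
python3 mark.py
```

```text
t 31.23 z 0.0783 psi 8.9 centre in tool x,y 0.0613 -0.0008 F tool [-2.2 -0.2 -0.8] q [0.35, 0.17, 1.92, 0.0, 1.05, 1.76] tilt [-0.0021 -0.0004]
mark world deg [(np.float64(23.5), 8), (np.float64(23.0), 7)] line [(np.float64(-68.5), 18), (np.float64(-69.0), 15), (np.float64(-69.0), 13)]
```

send_rows([
  [0.0036,0.0138,0,0,0,-0.025,1],
  [0.0006,0.0158,0,0,0,-0.025,1],
  [0.0006,0.0158,0,0,0,-0.025,1],
  [0.0006,0.0158,0,0,0,-0.025,1],
  [0.0006,0.0158,0,0,0,-0.025,1],
  [0.0006,0.0158,0,0,0,-0.025,1],
  [0.0006,0.0158,0,0,0,-0.025,1],
  [0.0006,0.0158,0,0,0,-0.025,1],
  [0.0006,0.0158,0,0,0,-0.025,1],
  [0.0006,0.0158,0,0,0,-0.025,1],
  [0.0006,0.0158,0,0,0,-0.025,1],
  [0,0,0,0,0,0,1],
])

```text
time: 32.28
position: [0.4204, 0.174, 0.0782]
eef_rot: [0.001, 0.873, 0.488, -0.002]
wrist_force: [-3.7, -4.1, 2.0]
gripper_width: 0.0005
grip_force: 2.7
```

```bash
python3 mark.py
```

```text
t 32.28 z 0.0782 psi 58.4 centre in tool x,y 0.0613 -0.0009 F tool [-5.5 -1.  -2. ] q [0.24, 0.18, 1.9, -0.0, 1.06, 0.79] tilt [-0.0021 -0.0031]
mark world deg [(np.float64(72.5), 8), (np.float64(72.5), 8)] line [(np.float64(-68.5), 18), (np.float64(-69.0), 15), (np.float64(-69.0), 13)]
```

send_rows([
  [0.0006,0.0128,0,0,0,-0.025,1],
  [0.0006,0.0158,0,0,0,-0.025,1],
  [0.0006,0.0158,0,0,0,-0.025,1],
  [0.0006,0.0158,0,0,0,-0.025,1],
  [0.0006,0.0158,0,0,0,-0.025,1],
  [0.0006,0.0158,0,0,0,-0.025,1],
  [0.0006,0.0158,0,0,0,-0.025,1],
  [0.0006,0.0158,0,0,0,-0.025,1],
  [0.0006,0.0158,0,0,0,-0.025,1],
  [0.0006,0.0158,0,0,0,-0.025,1],
  [0.0006,0.0158,0,0,0,-0.025,1],
  [0,0,0,0,0,0,1],
])

```text
time: 33.33
position: [0.4722, 0.1689, 0.0783]
eef_rot: [0.002, 0.589, 0.808, -0.0]
wrist_force: [1.3, -5.4, -1.4]
gripper_width: 0.0001
grip_force: 2.8
```

```bash
python3 mark.py
```

```text
t 33.33 z 0.0783 psi 107.9 centre in tool x,y 0.0613 -0.0017 F tool [-5.5 -0.4  1.4] q [0.21, 0.25, 1.82, -0.0, 1.08, -0.1] tilt [ 0.0022 -0.0027]
mark world deg [(np.float64(121.5), 8), (np.float64(121.5), 8)] line [(np.float64(-67.5), 18), (np.float64(-68.5), 16), (np.float64(-69.0), 13)]
```

send_rows([
  [0.0016,0.0108,0,0,0,-0.025,1],
  [0.0006,0.0158,0,0,0,-0.025,1],
  [0.0006,0.0158,0,0,0,-0.025,1],
  [0.0006,0.0158,0,0,0,-0.025,1],
  [0.0006,0.0158,0,0,0,-0.025,1],
  [0.0006,0.0158,0,0,0,-0.025,1],
  [0.0006,0.0158,0,0,0,-0.025,1],
  [0.0006,0.0158,0,0,0,-0.025,1],
  [0.0006,0.0158,0,0,0,-0.025,1],
  [0.0006,0.0158,0,0,0,-0.025,1],
  [0.0006,0.0158,0,0,0,-0.025,1],
  [0,0,0,0,0,0,1],
])

```text
time: 34.38
position: [0.5089, 0.2046, 0.0785]
eef_rot: [0.002, 0.197, 0.98, 0.0]
wrist_force: [3.8, -2.4, -2.6]
gripper_width: 0.0006
grip_force: 2.6
```

```bash
python3 mark.py
```

```text
t 34.38 z 0.0785 psi 157.3 centre in tool x,y 0.0613 -0.0016 F tool [-4.4 -0.8  2.7] q [0.26, 0.31, 1.72, -0.0, 1.11, -0.92] tilt [ 0.0049 -0.    ]
mark world deg [(np.float64(170.5), 8), (np.float64(171.5), 8)] line [(np.float64(-68.5), 18), (np.float64(-68.5), 14), (np.float64(-69.0), 13)]
```

send_rows([
  [0.0026,0.0108,0,0,0,-0.025,1],
  [0.0006,0.0158,0,0,0,-0.025,1],
  [0.0006,0.0158,0,0,0,-0.025,1],
  [0.0006,0.0158,0,0,0,-0.025,1],
  [0.0006,0.0158,0,0,0,-0.025,1],
  [0.0006,0.0158,0,0,0,-0.025,1],
  [0.0006,0.0158,0,0,0,-0.025,1],
  [0.0006,0.0158,0,0,0,-0.025,1],
  [0.0006,0.0158,0,0,0,-0.025,1],
  [0.0006,0.0158,0,0,0,-0.025,1],
  [0.0006,0.0158,0,0,0,-0.025,1],
  [0,0,0,0,0,0,1],
])

```text
time: 35.43
position: [0.5058, 0.2558, 0.0789]
eef_rot: [0.003, -0.232, 0.973, 0.001]
wrist_force: [5.2, 0.2, -3.6]
gripper_width: 0.0004
grip_force: 2.7
```

```bash
python3 mark.py
```

```text
t 35.43 z 0.0789 psi -153.2 centre in tool x,y 0.0614 -0.0016 F tool [-4.7 -2.2  3.7] q [0.34, 0.33, 1.68, 0.0, 1.12, -1.69] tilt [0.0056 0.0037]
mark world deg [(np.float64(-139.0), 9), (np.float64(-138.5), 8)] line [(np.float64(-68.0), 17), (np.float64(-68.5), 14), (np.float64(-68.5), 12)]
```

send_rows([
  [0.0026,0.0108,0,0,0,-0.025,1],
  [0.0006,0.0158,0,0,0,-0.025,1],
  [0.0006,0.0158,0,0,0,-0.025,1],
  [0.0006,0.0158,0,0,0,-0.025,1],
  [0.0006,0.0158,0,0,0,-0.025,1],
  [0.0006,0.0158,0,0,0,-0.025,1],
  [0.0006,0.0158,0,0,0,-0.025,1],
  [0.0006,0.0158,0,0,0,-0.025,1],
  [0.0006,0.0158,0,0,0,-0.025,1],
  [0.0006,0.0158,0,0,0,-0.025,1],
  [0.0006,0.0158,0,0,0,-0.025,1],
  [0,0,0,0,0,0,1],
])

```text
time: 36.48
position: [0.4645, 0.2867, 0.0791]
eef_rot: [0.003, -0.617, 0.787, 0.002]
wrist_force: [2.7, 4.8, -4.3]
gripper_width: 0.0004
grip_force: 2.8
```

```bash
python3 mark.py
```

```text
t 36.48 z 0.0791 psi -103.8 centre in tool x,y 0.0613 -0.0018 F tool [-5.2 -1.5  4.4] q [0.42, 0.3, 1.73, 0.0, 1.11, -2.48] tilt [0.0031 0.0063]
mark world deg [(np.float64(-88.5), 8), (np.float64(-88.5), 8)] line [(np.float64(-68.5), 18), (np.float64(-68.0), 13), (np.float64(-69.0), 11)]
```

The ring is at about 700°. A short straight rub with no turn will bring the mark closer, then I'll back off and lift.

send_rows([
  [0.001,0.01,0,0,0,0,1],
  [0.001,0.01,0,0,0,0,1],
  [0.001,0.01,0,0,0,0,1],
  [0,0,0,0,0,0,1],
  [-0.025,0,0,0,0,0,1],
  [-0.05,0,0,0,0,0,1],
  [-0.05,0,0,0,0,0,1],
  [0,0,-0.1,0,0,0,1],
  [0,0,-0.1,0,0,0,1],
  [0,0,-0.1,0,0,0,1],
  [0,0,0,0,0,0,1],
  [0,0,0,0,0,0,1],
])

```text
time: 37.53
position: [0.4647, 0.323, 0.1703]
eef_rot: [0.002, -0.618, 0.786, -0.0]
wrist_force: [0.3, -0.3, 0.0]
gripper_width: 0.0005
grip_force: 0.0
```

```bash
python3 mark.py; python3 - <<'E'
from rig import *
import cv2,numpy as np,pickle
from h import proj
d=pickle.load(open("d.pkl","rb"))
w=snapshot("wrist")["color"];sc=snapshot("scene")["color"];t=snapshot("top")["color"]
print("diff scene",[int((cv2.absdiff(sc,d["scene"]["color"]).max(2)[:,a:b]>40).sum()) for a,b in((0,150),(150,280),(280,400))])
cv2.imwrite("pics/f.png",np.hstack([cv2.resize(w,(400,300)),cv2.resize(t,(400,300))]))
E
```

```text
t 37.53 z 0.1703 psi -103.6 centre in tool x,y 0.0966 -0.01 F tool [ 0.2 -0.4 -0. ] q [0.48, 0.26, 1.54, 0.0, 1.33, -2.42] tilt [0.0033 0.0024]
mark world deg [(np.float64(-79.0), 7), (np.float64(-79.5), 6)] line [(np.float64(-69.5), 12), (np.float64(-68.0), 11), (np.float64(-69.5), 10)]
diff scene [0, 117, 7793]
```

View pics/f.png

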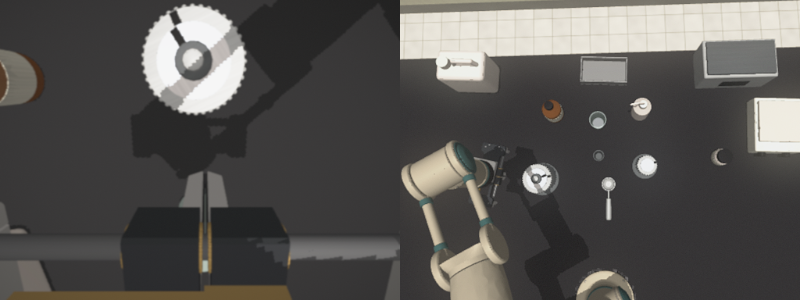

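The wrist view shows the mark at (175,17) nearly in line with the lid bar at (178,32), about 10° short of two turns. The fingers are clear, the button is up, and everything else is where it was. Handing in.

```bash
python3 -c "
from rig import *
print(finish_job())"
```

```text
the job is handed in; nothing more can be done
None
```

I pressed the vent button fully down and it sprang back. Then I loosened the large vessel's ring to about 710° (two turns less about 10°, inside the eighth-turn allowance) and handed the job in at about 38 s, with the arm clear and nothing else seen to move.

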